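# Walk the lapping plate home on the sharpening board

### The job

Get the sharpening board ready: the cast-iron lapping plate is far too heavy and grippy to shove straight, so walk it away from you, pushing one near corner and then the other so that it swings ahead, never pushing with more than about 35 N, until its far edge sits flush along the wooden stop, roughly centred. Then swing the dark wooden keeper in behind the plate, just as gently, until it lies fully across against the plate's near edge, and leave the other tools and the oil bottle alone.

Things in the scene. Friction and masses are not known exactly. Their poses are not given: they have to be found in the camera images.
- board: Sharpening board fixed to the bench: plywood base, x -165 to +135, y -200 to +200 mm, top at z = 12 mm, with a beech stop batten (28 x 300 mm, rising 24 mm above the plywood) across its far end. Origin at bench height; x points away from the robot to the stop, y left, z up. The stop's near face, which the plate must meet, is the plane x = +100 mm, y -150 to +150 mm.
- plate: Cast-iron lapping plate, dark sides, bright ground top: 110 mm (its x, fore-aft) x 260 mm (its y, left-right), top 43 mm above the plywood, on four 5 mm rubber feet at x +-24, y +-68 mm. About 6.6 kg, not for lifting. Origin at the centre of its footprint at plywood level; axes as the board's when it stands square.
- plate_left_front (a point): Far left edge of the plate, half-way up: 55 mm ahead of and 130 mm left of the plate's middle, 24 mm above the plywood.
- plate_right_front (a point): Far right edge of the plate, half-way up: 55 mm ahead of and 130 mm right of the plate's middle, 24 mm above the plywood.
- keeper (a joint): Angle of the keeper (rad), a dark hardwood arm turning level on a bolt at the board's near left. 0: points to the robot (board -x); negative: swung out to the left; +1.57: straight across to the right (board -y), 1.5 mm behind the near edge of a plate that is fully home. Stops at -0.7 and +1.60. Stiff, about 2 N at the tip; stays where it is left.
- keeper_pivot (a point): Pivot axis of the keeper, half-way up the arm, 26 mm above the bench: board x = -24.5, y = +178 mm.
- keeper_tip (a point): Middle of the keeper's tip end, half-way up the arm. The arm is 95 mm long from pivot to tip, 26 mm wide and 26 mm high, from 1 to 27 mm above the plywood.
- gouge: Bystander: gouge with orange handle, 230 mm long, lying on the bench to the right of the board; origin under its ferrule, x towards the cutting edge.
- oil_bottle: Bystander: amber honing-oil bottle, 48 mm diameter, 120 mm tall, standing on the bench left of the board; origin at the centre of its underside.
- finger_plane: Bystander: small brass finger plane, 55 x 26 x 25 mm, on the bench left of the board; origin at the centre of its underside.
- slip_stone: Bystander: blue slip stone, 100 x 40 x 14 mm, on the bench right of the board; origin at the centre of its underside.
- plate_center (a point): Middle of the plate, 24 mm above the plywood. Shoved straight, the plate takes 36 to 42 N to slide. Pushed ahead at a near corner (110 to 120 mm left or right of the middle) it swings about its feet at the other end with 16 to 22 N; the far edge's other end drops back about a third as much. Bearing down adds friction. Force climbing beyond that: it has met the stop.

How it is judged:
On the way, in this order (a step that is already met when the one before it is completed fails the run):
1. the plate's far edge is flush against the stop at both ends (each within 2.5 mm) (x of each of plate_left_front, plate_right_front in the frame of board above 0.0975 m), for 0.1 s.
2. then the keeper is swung across behind the plate (value of joint keeper above 1.5 rad), for 0.1 s.
At the end, for the whole second after the job is handed in: The plate stands flat and at rest with both ends of its far edge within 2.5 mm of the stop's near face, centred on the board within 30 mm, and the keeper lies across behind it (beyond 1.5 rad) (all of step 1 and y of plate in the frame of board between -0.03 and 0.03 m and angle between plate's own z axis and vertical below 0.03 rad and value of joint keeper above 1.5 rad and linear speed of plate below 0.005 m/s); the robot touches nothing.
It fails at once if the plate is pushed with more than 35 N (contact force between plate and the fingers above 35 N or contact force between plate and the arm above 35 N).
It fails at once if the keeper or the board is pushed with more than 35 N (contact force between board and the fingers above 35 N or contact force between board and the arm above 35 N).
It fails at once if a bystander is moved more than 15 mm (distance of any of gouge, oil_bottle, finger_plane, slip_stone from where it was at the start of the episode above 0.015 m).
It also fails if it takes over 72 s, if anything falls off the work surface, if the arm or the gripper's body presses on something with over 40 N, if the wrist force passes 120 N, or if a joint passes its speed limit or range.

### The arm

A 7-joint arm with a two-finger parallel gripper is mounted at the origin on the work surface. World frame = base frame: x ahead of the robot, y to its left, z up, the work surface at z = 0. Lengths are in m, angles in rad, forces in N, time in s.
With the tool pointing down it reaches from about 0.4 to 0.85 m from the base axis. Payload 10.4 kg.
Tool frame: the origin (TCP) lies midway between the tips of the shut fingers; the grasp point (between the pads) lies 19 mm behind it (manip.hold_point_z is the distance from the TCP to the grasp point, in m); z points along the fingers, y is the line along which they close (so a half turn about z gives the same grasp; the last joint's range is limited). The gripper opens to 85 mm and grips with 20 to 120 N. Pads are 22 mm wide; open, the fingers measure 114 mm over their backs; the gripper's body (76 mm by 85 mm) begins 54 mm behind the grasp point. The pads swing forward as they close: fully open they stand 13 mm farther back than shut.
Start: joints at [-1.237, 0.332, -0.065, 1.46, 0.022, 1.35, -0.088], TCP at [0.218, 0.586, 0.231] pointing down, gripper open.
Joint ranges: [-2.6, 2.6], [-0.5, 2.12], [-1.47, 1.34], [0.16, 2.42], [-1.27, 4.41], [0.06, 2.06], [-2.6, 2.6]. Speed limits (rad/s): [2.22, 2.22, 2.79, 2.79, 3.14, 3.14, 3.14].

### API

Orientations are given as a unit quaternion [x, y, z, w].
In Python, from workcell import manip, eyes, job gives the robot as it stands.
- The arm moves only by the shell command python3 -m crank 'ROWS' [FORCE]. ROWS is JSON, a list that holds one entry, the list of rows, each a list of 7 numbers: the finger opening in cm, from 0 to 8.54, then the shift along the world's x, y, z in cm, then the turn, a rotation vector about the world's x, y, z in degrees. In form: [[[hand, x, y, z, ax, ay, az], ...]]. A call has 1 to 20 rows; each row shifts and turns the commanded pose from where the row before left it; what a row does not reach is not made up. A row lasts 1/8 s, in which the tool goes at most 62.5 mm and 10.7 degrees, less where a joint would pass 70% of its speed; a pose out of reach is approached as far as the arm can. A call with a gripper value outside its range is refused whole. The fingers move at their own pace and stop on an object; FORCE is the grip in N (left out, the last holds). Time passes only in rows, so rows that do not move let the fingers close. It gives the time, the measured TCP pose, the force, the opening and the grip force at its end, in the units of the state.
- manip.get_obs(): the state, without advancing time (a new reading comes with each control period).
- eyes.camera(name): name is "side" or "top" or "wrist"; returns (picture, depth): 384x512x3 uint8, red, green, blue; 384x512 float32, m along the optical axis (not along the pixel's ray), 0 where there is no reading.
- eyes.camera_params(name): a dict with "fx", "fy", "cx", "cy" (pixels), "world_from_camera" (4x4, takes a point from camera to world coordinates); the wrist camera has in their place "hand_eye" (4x4, takes a point from camera to tool coordinates, whose origin is the TCP and whose axes are the flange's). Camera axes: x right, y down, z forward; pixel columns grow to the right and rows downward; lengths in m; the calibration is good to about 2 mm. A picture is of the moment at which its call begins: read the wrist's pose just before it. camera_params takes no time and is no camera call.
- job.hand_in(): hands the job in; it is judged then, once.
The state is a dict: "clock": time; "joint_pos": joint angles; "joint_velocities": joint speeds; "tau": joint torques, N m; "position": TCP position; "ee_rot": TCP orientation; "ft_force": force on the tool from outside, world axes, zero at the start; "torque": the same for the moment, N m; "grip_width": opening from 0.0 (shut) to 1.0 (fully open); "grasp_force": force on a finger pad.
Only numpy, scipy, OpenCV 4.12 (cv2) and the standard library are available. Lean on these libraries where they do the work, as an engineer would, in place of code of your own. Each camera call takes 0.05 s, during which the arm holds its last target. There are 200 camera calls.

## Working session

There is one attempt and no reset: what is moved stays moved. The work goes in short steps, Python scripts to look and compute and a shell command to move; the robot and the scene stay as the last step left them, time stands still between calls to the robot, and variables do not carry over. Pictures are saved under pics/ and viewed, at most 10 in all, crops included, and the job is handed in when it is done.

```bash
ls; mkdir -p pics; python3 - <<'E'
from workcell import manip, eyes, job
import cv2, numpy as np
o=manip.get_obs(); print({k:np.round(v,3) for k,v in o.items()})
for n in ("top","side"):
    p,d=eyes.camera(n); cv2.imwrite(f"pics/{n}0.png",p[:,:,::-1]); np.savez(f"{n}0.npz",p=p,d=d)
    c=eyes.camera_params(n); print(n,{k:np.round(v,3).tolist() for k,v in c.items()})
E
```

```text
pics
{'clock': np.float64(0.0), 'joint_pos': array([-1.237,  0.333, -0.065,  1.461,  0.022,  1.35 , -0.088]), 'joint_velocities': array([-0.   , -0.001, -0.001, -0.   , -0.001,  0.003, -0.001]), 'tau': array([ 0.0000e+00, -6.2544e+01,  4.9000e-02, -3.9161e+01,  1.6000e-02,
        1.0000e-02,  0.0000e+00]), 'position': array([0.218, 0.585, 0.231]), 'ee_rot': array([ 0.177,  0.984, -0.001, -0.   ]), 'ft_force': array([-0.242,  1.805, -0.134]), 'torque': array([-0.018, -0.025,  0.021]), 'grasp_force': np.float64(0.0), 'grip_width': np.float64(0.999)}
top {'fx': 398.577, 'fy': 398.577, 'cx': 253.241, 'cy': 189.999, 'world_from_camera': [[-0.025, -0.975, 0.221, 0.415], [-1.0, 0.024, -0.006, 0.012], [0.001, -0.221, -0.975, 0.968], [0.0, 0.0, 0.0, 1.0]]}
side {'fx': 388.537, 'fy': 388.537, 'cx': 251.557, 'cy': 189.595, 'world_from_camera': [[-0.965, -0.145, 0.221, 0.389], [-0.264, 0.552, -0.791, 0.874], [-0.007, -0.821, -0.571, 0.696], [0.0, 0.0, 0.0, 1.0]]}
```

View pics/top0.png

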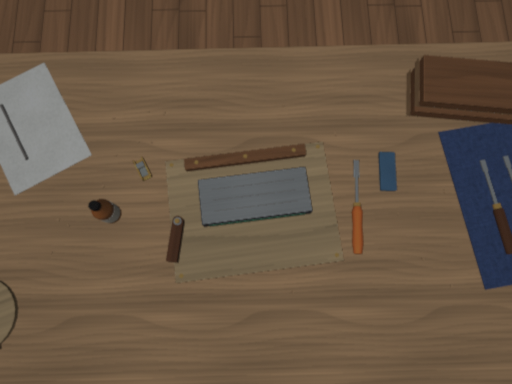

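View pics/side0.png

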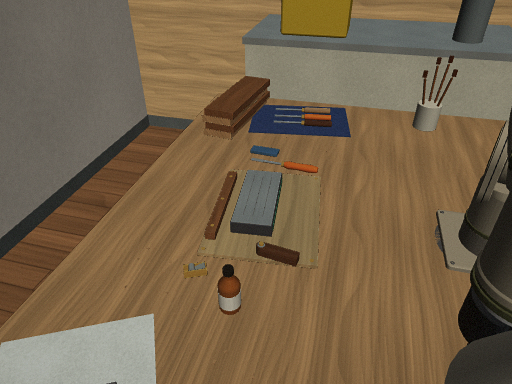

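The top picture shows the board slightly turned. The batten runs from (185,164) to (306,151), and the plate top corners are near (198,179), (308,168), (311,208) and (205,221). The keeper goes from its bolt at (178,220) to its tip at (174,261), the bottle is at (110,213), and the gouge is at x≈357. The side picture agrees.

```bash
cat > h.py <<'E'
from workcell import manip, eyes, job
import cv2, numpy as np
def cast(cam,uv,z):
    c=eyes.camera_params(cam); T=np.array(c["world_from_camera"]); uv=np.atleast_2d(uv).astype(float)
    r=np.c_[(uv[:,0]-c["cx"])/c["fx"],(uv[:,1]-c["cy"])/c["fy"],np.ones(len(uv))]@T[:3,:3].T
    return T[:3,3]+r*((z-T[2,3])/r[:,2])[:,None]
def cloud(cam,d):
    c=eyes.camera_params(cam); T=np.array(c["world_from_camera"]); v,u=np.indices(d.shape)
    P=np.stack([(u-c["cx"])/c["fx"]*d,(v-c["cy"])/c["fy"]*d,d],-1)
    return P@T[:3,:3].T+T[:3,3]
def blob(m,near):
    """largest-area contour containing / nearest pixel `near`"""
    cs,_=cv2.findContours(m.astype(np.uint8),cv2.RETR_EXTERNAL,cv2.CHAIN_APPROX_NONE)
    cs=[c for c in cs if cv2.contourArea(c)>15]
    return max(cs,key=lambda c:cv2.pointPolygonTest(c,near,True))
def rect(cam,m,near,z):
    c=blob(m,near)[:,0]; P=(cast(cam,c,z)[:,:2]*1000).astype(np.float32)
    (x,y),(w,h),a=cv2.minAreaRect(P); b=cv2.boxPoints(((x,y),(w,h),a))
    e=b[1]-b[0] if np.linalg.norm(b[1]-b[0])>np.linalg.norm(b[2]-b[1]) else b[2]-b[1]
    e=e*np.sign(e[1]+1e-9); return np.array([x,y]),(max(w,h),min(w,h)),np.degrees(np.arctan2(-e[0],e[1])),b
E
python3 - <<'E'
from h import *
f=np.load("top0.npz"); p,d=f["p"],f["d"]; P=cloud("top",d)*1000
for n,(u,v) in dict(plate=(255,196),stop=(260,154),keeper=(176,240),ply=(250,250),bench=(370,300),batL=(190,163)).items():
    print(n,P[v,u].round(1),p[v,u],cv2.cvtColor(p,cv2.COLOR_RGB2HSV)[v,u])
hsv=cv2.cvtColor(p,cv2.COLOR_RGB2HSV)
Z=P[...,2]
plate=(abs(Z-55)<5); stop=(abs(Z-36)<7)&(hsv[...,2]<130)
dark=(hsv[...,2]<95)&(hsv[...,0]<20)
for n,m,q,z in (("plate",plate,(255,196),.055),("plateblue",(p[...,2]>p[...,0].astype(int)+3)&(p[...,0]>70),(255,196),.055),("stop",stop,(245,157),.036),("stopc",hsv[...,0]<11,(245,157),.036),("keeper",stop,(176,240),.039),("keeperdark",dark,(176,240),.039)):
    try:
        c,s,a,b=rect("top",m,q,z); print(n,c.round(1),np.round(s,1),round(a,2),b.round(0).tolist())
    except Exception as e: print(n,e)
for r in (196,154): print(hsv[r-10:r+12:2,250].tolist())
E
```

```text
plate [607.2   2.8  56.7] [93 96 98] [102  13  98]
stop [716.5 -12.4  35.2] [85 59 41] [ 12 132  85]
keeper [511.4 189.3  36.1] [60 40 29] [ 11 132  60]
ply [485.9  17.6  10.1] [112  98  75] [ 19  84 112]
bench [ 363.4 -261.    -1.1] [110  89  67] [ 15 100 110]
batL [698.9 159.3  31.6] [85 60 42] [ 13 129  85]
plate [611.   4.] [258.2 109.5] 5.81 [[543.0, 127.0], [570.0, -130.0], [679.0, -119.0], [652.0, 138.0]]
plateblue [609.6   4.9] [252.8 104.5] 5.87 [[545.0, 125.0], [571.0, -126.0], [674.0, -115.0], [649.0, 136.0]]
stop [712.4  24.3] [298.7  29.8] 6.05 [[682.0, 171.0], [713.0, -126.0], [743.0, -123.0], [711.0, 174.0]]
stopc [546.2 186.4] [23.6 21.2] -89.17 [[534.0, 197.0], [535.0, 176.0], [558.0, 176.0], [558.0, 197.0]]
keeper [516.3 191.1] [107.4  27.4] 82.09 [[461.0, 185.0], [568.0, 170.0], [571.0, 197.0], [465.0, 212.0]]
keeperdark [514.  189.9] [108.1  31.4] 82.21 [[458.0, 182.0], [565.0, 167.0], [570.0, 198.0], [463.0, 213.0]]
[[102, 13, 100], [100, 15, 101], [96, 13, 101], [100, 15, 101], [102, 13, 97], [105, 11, 93], [100, 15, 102], [102, 13, 101], [102, 13, 101], [102, 13, 102], [100, 8, 94]]
[[16, 100, 107], [16, 98, 109], [15, 101, 114], [14, 110, 100], [13, 132, 85], [12, 130, 86], [13, 129, 85], [12, 129, 89], [13, 131, 84], [12, 125, 59], [18, 87, 105]]
```

Every size matches what was given. The board's yaw is about 6.05°, with the stop's near face about 34 mm ahead of the plate's far edge, and the plate lies about 9.5 mm to the right of centre. I'll shut the fingers, line the tool up with the board, and go behind the near left corner.

```bash
python3 -m crank '[[[0,2.9,-4.8,0,0,0,2.65],[0,2.9,-4.8,0,0,0,2.65],[0,2.9,-4.8,0,0,0,2.65],[0,2.9,-4.8,0,0,0,2.65],[0,2.9,-4.8,0,0,0,2.65],[0,2.9,-4.8,0,0,0,2.65],[0,2.9,-4.7,0,0,0,2.65],[0,2.9,-4.7,0,0,0,2.65],[0,2.9,-4.7,0,0,0,2.65],[0,2.9,-4.6,0,0,0,2.65],[0,0,0,-4,0,0,0],[0,0,0,-4,0,0,0],[0,0,0,-4,0,0,0],[0,0,0,-4,0,0,0],[0,0,0,0,0,0,0],[0,0,0,0,0,0,0],[0,0,0,0,0,0,0]]]' 40
```

```text
clock: 2.22
position: [0.5094, 0.1111, 0.0731]
ee_rot: [-0.053, 0.999, 0.001, 0.001]
ft_force: [-0.1, -0.2, -0.7]
grip_width: -0.002
grasp_force: 0.0
```

```bash
python3 -m crank '[[[0,0,0,-2,0,0,0],[0,0,0,-2,0,0,0],[0,0.5,0.05,0,0,0,0],[0,0.5,0.05,0,0,0,0],[0,0.3,0.03,0,0,0,0],[0,0.2,0.02,0,0,0,0],[0,0.1,0.01,0,0,0,0],[0,0.1,0.01,0,0,0,0],[0,0.1,0.01,0,0,0,0],[0,0.1,0.01,0,0,0,0]]]'
python3 -m crank '[[[0,0.1,0.01,0,0,0,0],[0,0.1,0.01,0,0,0,0]]]'
python3 -m crank '[[[0,0.1,0.01,0,0,0,0],[0,0.1,0.01,0,0,0,0]]]'
python3 -m crank '[[[0,0.1,0.01,0,0,0,0],[0,0.1,0.01,0,0,0,0]]]'
```

```text
clock: 3.48
position: [0.5273, 0.1126, 0.0313]
ee_rot: [-0.053, 0.999, 0.0, -0.0]
ft_force: [-0.0, -0.6, -0.3]
grip_width: -0.005
grasp_force: 0.0
clock: 3.72
position: [0.5293, 0.1128, 0.0313]
ee_rot: [-0.053, 0.999, 0.0, -0.0]
ft_force: [0.4, 0.2, 0.4]
grip_width: 0.002
grasp_force: 0.0
clock: 3.98
position: [0.5314, 0.113, 0.0313]
ee_rot: [-0.053, 0.999, 0.0, -0.0]
ft_force: [-0.6, 1.0, -0.3]
grip_width: -0.002
grasp_force: 0.0
clock: 4.22
position: [0.5333, 0.1132, 0.0313]
ee_rot: [-0.053, 0.999, 0.0, -0.0]
ft_force: [-0.9, -0.3, -0.7]
grip_width: 0.0
grasp_force: 0.0
```

```bash
python3 -m crank '[[[0,0.1,0.01,0,0,0,0],[0,0.1,0.01,0,0,0,0]]]'
python3 -m crank '[[[0,0.1,0.01,0,0,0,0],[0,0.1,0.01,0,0,0,0]]]'
python3 -m crank '[[[0,0.1,0.01,0,0,0,0],[0,0.1,0.01,0,0,0,0]]]'
python3 -m crank '[[[0,0.1,0.01,0,0,0,0],[0,0.1,0.01,0,0,0,0]]]'
```

```text
clock: 4.47
position: [0.5351, 0.1133, 0.0313]
ee_rot: [-0.053, 0.999, 0.0, -0.0]
ft_force: [-4.3, -0.6, 2.7]
grip_width: 0.001
grasp_force: 2.0
clock: 4.72
position: [0.5351, 0.1133, 0.0309]
ee_rot: [-0.053, 0.999, -0.0, -0.002]
ft_force: [-14.2, -1.3, 9.3]
grip_width: -0.001
grasp_force: 6.9
clock: 4.97
position: [0.5351, 0.1133, 0.0307]
ee_rot: [-0.053, 0.999, -0.0, -0.005]
ft_force: [-23.4, -3.2, 16.7]
grip_width: 0.0
grasp_force: 11.7
clock: 5.22
position: [0.5352, 0.1133, 0.0304]
ee_rot: [-0.053, 0.999, -0.0, -0.007]
ft_force: [-33.9, -4.0, 28.6]
grip_width: -0.001
grasp_force: 17.3
```

The x force rose to 34 N without the plate moving, and the tool was bearing down with about 29 N because the arm sags when loaded. I'll back off now and lift slightly while pushing.

```bash
python3 -m crank '[[[0,-0.4,-0.04,0,0,0,0],[0,-0.4,-0.04,0,0,0,0]]]'
python3 -m crank '[[[0,0,0,0.3,0,0,0],[0,0.2,0.02,0,0,0,0],[0,0.2,0.02,0,0,0,0]]]'
python3 -m crank '[[[0,0.1,0.01,0.05,0,0,0]]]'
python3 -m crank '[[[0,0.1,0.01,0.05,0,0,0]]]'
```

```text
clock: 5.48
position: [0.5333, 0.1131, 0.0313]
ee_rot: [-0.053, 0.999, 0.0, 0.0]
ft_force: [-0.1, 0.1, -0.4]
grip_width: 0.001
grasp_force: 0.0
clock: 5.85
position: [0.5352, 0.1133, 0.0341]
ee_rot: [-0.053, 0.999, -0.0, -0.003]
ft_force: [-17.3, -2.3, 12.2]
grip_width: -0.0
grasp_force: 8.9
clock: 5.98
position: [0.5352, 0.1133, 0.0341]
ee_rot: [-0.053, 0.999, -0.0, -0.004]
ft_force: [-17.5, -1.8, 8.9]
grip_width: 0.003
grasp_force: 8.7
clock: 6.1
position: [0.5352, 0.1133, 0.0341]
ee_rot: [-0.053, 0.999, -0.0, -0.005]
ft_force: [-20.1, -2.1, 8.9]
grip_width: 0.002
grasp_force: 10.1
```

```bash
python3 -m crank '[[[0,0,0,0.1,0,0,0]]]'
python3 -m crank '[[[0,0,0,0.1,0,0,0]]]'
python3 -m crank '[[[0,0.05,0.005,0.05,0,0,0]]]'
python3 -m crank '[[[0,0.05,0.005,0.03,0,0,0]]]'
```

```text
clock: 6.22
position: [0.5352, 0.1133, 0.0343]
ee_rot: [-0.053, 0.999, -0.001, -0.005]
ft_force: [-11.3, 0.1, -6.9]
grip_width: -0.005
grasp_force: 5.5
clock: 6.35
position: [0.5351, 0.1133, 0.0349]
ee_rot: [-0.053, 0.999, -0.001, -0.005]
ft_force: [-11.4, -0.8, -8.5]
grip_width: -0.002
grasp_force: 5.2
clock: 6.48
position: [0.5352, 0.1132, 0.0351]
ee_rot: [-0.053, 0.999, -0.001, -0.005]
ft_force: [-11.9, -0.4, -8.9]
grip_width: -0.004
grasp_force: 6.0
clock: 6.6
position: [0.5352, 0.1133, 0.0351]
ee_rot: [-0.053, 0.999, -0.001, -0.006]
ft_force: [-14.0, -0.2, -8.3]
grip_width: 0.003
grasp_force: 6.8
```

```bash
python3 -m crank '[[[0,0.1,0.01,0.05,0,0,0]]]'
python3 -m crank '[[[0,0.1,0.01,0.05,0,0,0]]]'
python3 -m crank '[[[0,0.1,0.01,0.04,0,0,0]]]'
```

```text
clock: 6.72
position: [0.5354, 0.1133, 0.0352]
ee_rot: [-0.053, 0.999, -0.001, -0.006]
ft_force: [-14.5, 0.9, -10.8]
grip_width: 0.001
grasp_force: 7.1
clock: 6.85
position: [0.5364, 0.1137, 0.0356]
ee_rot: [-0.053, 0.999, -0.001, -0.006]
ft_force: [-15.3, 1.3, -11.2]
grip_width: -0.003
grasp_force: 7.2
clock: 6.98
position: [0.5374, 0.114, 0.036]
ee_rot: [-0.053, 0.999, -0.001, -0.006]
ft_force: [-13.8, 0.7, -11.3]
grip_width: 0.003
grasp_force: 7.2
```

```bash
python3 -m crank '[[[0,0.15,0.015,0,0,0,0],[0,0.15,0.015,0,0,0,0],[0,0.15,0.015,0,0,0,0]]]'
python3 -m crank '[[[0,0.2,0.02,0,0,0,0],[0,0.2,0.02,0,0,0,0],[0,0.2,0.02,0,0,0,0]]]'

```

```text
clock: 7.35
position: [0.5414, 0.1154, 0.036]
ee_rot: [-0.054, 0.999, -0.0, -0.007]
ft_force: [-17.9, 4.4, -9.2]
grip_width: -0.002
grasp_force: 8.5
clock: 7.72
position: [0.5472, 0.117, 0.036]
ee_rot: [-0.054, 0.999, 0.0, -0.007]
ft_force: [-18.4, 7.0, -7.1]
grip_width: 0.001
grasp_force: 9.0
```

```bash
python3 -m crank '[[[0,0.2,0.09,0,0,0,0],[0,0.2,0.09,0,0,0,0],[0,0.2,0.09,0,0,0,0]]]'
python3 -m crank '[[[0,-0.5,0,0,0,0,0],[0,-1,-0.1,0,0,0,0]]]'
python3 - <<'E'
from h import *
np.set_printoptions(suppress=True)
p,d=eyes.camera("top"); P=cloud("top",d)*1000; cv2.imwrite("pics/top1.png",cv2.resize(p[130:290,120:340,::-1],None,fx=3,fy=3))
c,s,a,b=rect("top",abs(P[...,2]-55)<5,(250,190),.055); print(c,s,a,b.round(1).tolist())
E
```

```text
clock: 8.1
position: [0.5535, 0.1189, 0.036]
ee_rot: [-0.054, 0.999, -0.0, -0.007]
ft_force: [-16.3, 3.0, -8.2]
grip_width: 0.001
grasp_force: 8.4
clock: 8.35
position: [0.5453, 0.1169, 0.0398]
ee_rot: [-0.053, 0.999, -0.0, 0.001]
ft_force: [0.3, 0.9, 0.3]
grip_width: -0.001
grasp_force: 0.0
[617.76739502 -11.07759094] (229.24725341796875, 109.46106719970703) -0.37505025 [[562.2999877929688, -125.30000305175781], [671.7000122070312, -126.0999984741211], [673.2000122070312, 103.19999694824219], [563.7999877929688, 103.9000015258789]]
```

View pics/top1.png

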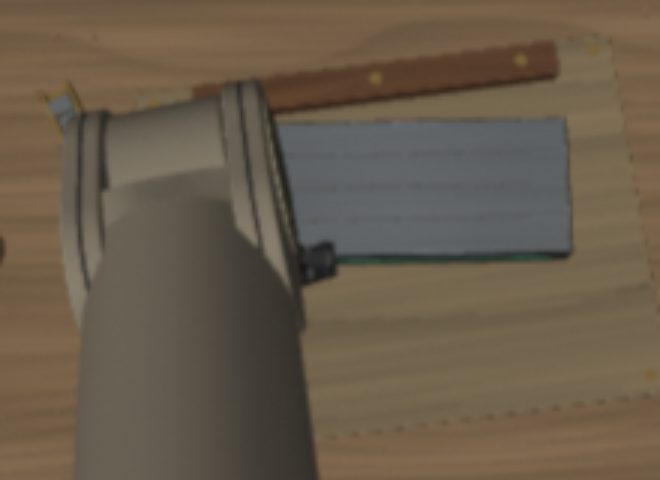

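The picture shows the plate swung clockwise and its right end clear. Its right corners are at crop (566,117) and (572,255), and the arm hides the left end. Computed in board x, the far left is at about 86.7 mm and the far right at about 57.7 mm, so the swing followed the description. Next I'll push the right corner.

```bash
python3 -m crank '[[[0,-0.3,-5.8,-0.3,0,0,0],[0,0,-5.8,-0.4,0,0,0],[0,0,-5.8,0,0,0,0],[0,0,-5.8,0,0,0,0],[0,0.3,0,0,0,0,0],[0,0.3,0,0,0,0,0]]]'
python3 -m crank '[[[0,0.2,0,0.05,0,0,0],[0,0.1,0,0.05,0,0,0],[0,0.1,0,0.05,0,0,0]]]'
python3 -m crank '[[[0,0.1,0,0.07,0,0,0],[0,0.1,0,0.07,0,0,0]]]'

```

```text
clock: 9.15
position: [0.5483, -0.1149, 0.0329]
ee_rot: [-0.053, 0.999, 0.0, 0.001]
ft_force: [-0.3, 1.3, 0.1]
grip_width: -0.002
grasp_force: 0.0
clock: 9.52
position: [0.5516, -0.1143, 0.034]
ee_rot: [-0.053, 0.999, 0.0, -0.0]
ft_force: [-1.9, 0.5, -1.2]
grip_width: 0.001
grasp_force: 1.0
clock: 9.78
position: [0.5518, -0.1144, 0.0343]
ee_rot: [-0.053, 0.999, 0.001, -0.002]
ft_force: [-6.7, 2.2, -4.8]
grip_width: -0.002
grasp_force: 3.5
```

```bash
python3 -m crank '[[[0,0.1,-0.01,0.06,0,0,0],[0,0.1,-0.01,0.06,0,0,0]]]'
python3 -m crank '[[[0,0.1,-0.02,0.05,0,0,0],[0,0.1,-0.02,0.05,0,0,0]]]'
python3 -m crank '[[[0,0.1,-0.02,0.03,0,0,0],[0,0.1,-0.02,0.03,0,0,0]]]'

```

```text
clock: 10.02
position: [0.5518, -0.1144, 0.0344]
ee_rot: [-0.053, 0.999, 0.001, -0.004]
ft_force: [-11.5, 2.9, -8.2]
grip_width: 0.001
grasp_force: 5.8
clock: 10.28
position: [0.5527, -0.1148, 0.0347]
ee_rot: [-0.053, 0.999, 0.001, -0.005]
ft_force: [-12.6, 3.1, -9.5]
grip_width: -0.001
grasp_force: 6.4
clock: 10.52
position: [0.5546, -0.1155, 0.0352]
ee_rot: [-0.053, 0.999, 0.001, -0.005]
ft_force: [-12.0, 1.5, -7.7]
grip_width: 0.0
grasp_force: 6.1
```

```bash
python3 -m crank '[[[0,0.2,-0.04,0,0,0,0],[0,0.2,-0.04,0,0,0,0],[0,0.2,-0.04,0,0,0,0],[0,0.2,-0.04,0,0,0,0],[0,0.2,-0.04,0,0,0,0]]]'
python3 -m crank '[[[0,0.2,-0.03,0.01,0,0,0],[0,0.2,-0.03,0.01,0,0,0],[0,0.2,-0.03,0.01,0,0,0],[0,0.2,-0.03,0.01,0,0,0],[0,0.2,-0.03,0.01,0,0,0]]]'

```

```text
clock: 11.15
position: [0.5643, -0.1185, 0.0352]
ee_rot: [-0.052, 0.999, 0.001, -0.006]
ft_force: [-14.2, -0.1, -7.5]
grip_width: 0.002
grasp_force: 7.1
clock: 11.78
position: [0.5741, -0.1208, 0.0354]
ee_rot: [-0.052, 0.999, 0.0, -0.006]
ft_force: [-13.7, -2.4, -10.1]
grip_width: 0.003
grasp_force: 6.9
```

```bash
python3 -m crank '[[[0,0.2,-0.02,0.01,0,0,0],[0,0.2,-0.02,0,0,0,0],[0,0.2,-0.01,0,0,0,0],[0,0.2,-0.01,0,0,0,0],[0,0.2,-0.01,0,0,0,0]]]'
python3 -m crank '[[[0,-0.5,0,0,0,0,0],[0,-1,0,0,0,0,0],[0,-2,0,-0.2,0,0,0]]]'
python3 - <<'E'
from h import *
p,d=eyes.camera("top"); P=cloud("top",d)*1000; cv2.imwrite("pics/top2.png",cv2.resize(p[130:290,120:340,::-1],None,fx=3,fy=3))
c,s,a,b=rect("top",abs(P[...,2]-55)<5,(235,190),.055); print(c,s,a,b.round(1).tolist())
E
```

```text
clock: 12.4
position: [0.5839, -0.1223, 0.0355]
ee_rot: [-0.052, 0.999, -0.0, -0.006]
ft_force: [-14.5, -5.5, -9.7]
grip_width: -0.003
grasp_force: 7.4
clock: 12.78
position: [0.5555, -0.1201, 0.0376]
ee_rot: [-0.053, 0.999, -0.0, 0.001]
ft_force: [-0.3, -0.2, 0.4]
grip_width: 0.001
grasp_force: 0.0
[627.57275391   3.50048828] (258.2857360839844, 109.38520812988281) 10.025899 [[551.2000122070312, 121.0999984741211], [596.2000122070312, -133.1999969482422], [703.9000244140625, -114.0999984741211], [658.9000244140625, 140.1999969482422]]
```

View pics/top2.png

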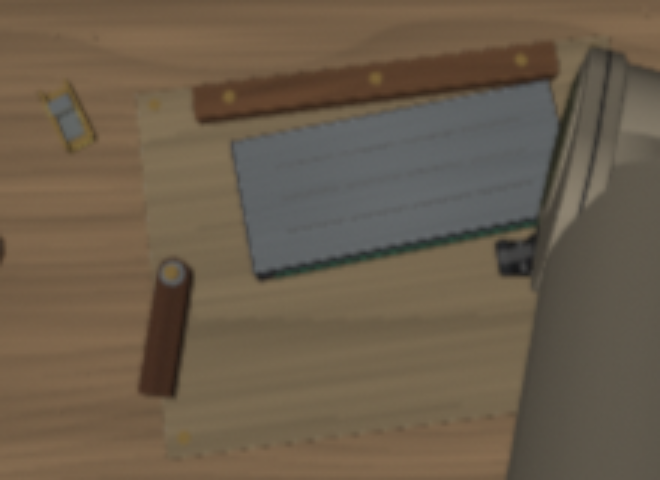

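The picture shows the whole plate. Its left end is at crop (232–258, 142–278), its right far corner is near the stop at (550,80), and the keeper is untouched. In board x the far left is at 73 mm and the far right at 91 mm. Back to the left corner.

```bash
python3 -m crank '[[[0,-2.5,2,-0.2,0,0,0],[0,0,5.6,-0.2,0,0,0],[0,0,5.6,0,0,0,0],[0,0,5.6,0,0,0,0],[0,0,3.8,0,0,0,0],[0,0.5,0,0,0,0,0],[0,0.4,0,0,0,0,0]]]'
python3 -m crank '[[[0,0.1,0.02,0.05,0,0,0],[0,0.1,0.02,0.05,0,0,0],[0,0.1,0.02,0.05,0,0,0]]]'
python3 -m crank '[[[0,0.1,0.02,0.07,0,0,0],[0,0.1,0.02,0.07,0,0,0],[0,0.1,0.02,0.07,0,0,0]]]'

```

```text
clock: 13.7
position: [0.5395, 0.1051, 0.0333]
ee_rot: [-0.053, 0.999, -0.0, 0.001]
ft_force: [0.3, -0.3, -0.3]
grip_width: 0.004
grasp_force: 0.0
clock: 14.08
position: [0.5418, 0.1058, 0.0344]
ee_rot: [-0.052, 0.999, 0.0, -0.0]
ft_force: [-0.0, 0.2, -0.3]
grip_width: 0.002
grasp_force: 0.0
clock: 14.45
position: [0.5435, 0.1066, 0.0357]
ee_rot: [-0.053, 0.999, -0.0, -0.001]
ft_force: [-5.0, -0.8, -4.8]
grip_width: -0.001
grasp_force: 2.6
```

Contact at 543.4. Continue pushing the left corner.

```bash
python3 -m crank '[[[0,0.1,0.02,0.06,0,0,0],[0,0.1,0.02,0.06,0,0,0],[0,0.1,0.02,0.05,0,0,0]]]'
python3 -m crank '[[[0,0.1,0.03,0.04,0,0,0],[0,0.1,0.03,0.03,0,0,0],[0,0.15,0.05,0.01,0,0,0]]]'
python3 -m crank '[[[0,0.2,0.08,0,0,0,0],[0,0.2,0.08,0,0,0,0],[0,0.2,0.08,0,0,0,0],[0,0.2,0.08,0,0,0,0]]]'

```

```text
clock: 14.82
position: [0.5436, 0.1066, 0.0358]
ee_rot: [-0.053, 0.999, -0.001, -0.005]
ft_force: [-12.5, -2.9, -6.3]
grip_width: -0.001
grasp_force: 6.7
clock: 15.2
position: [0.5458, 0.1077, 0.0359]
ee_rot: [-0.053, 0.999, -0.001, -0.006]
ft_force: [-13.8, -0.9, -8.4]
grip_width: 0.005
grasp_force: 7.5
clock: 15.7
position: [0.5535, 0.1114, 0.0358]
ee_rot: [-0.053, 0.999, -0.001, -0.006]
ft_force: [-16.4, -0.9, -6.1]
grip_width: 0.002
grasp_force: 8.4
```

```bash
python3 -m crank '[[[0,0.2,0.07,0.01,0,0,0],[0,0.2,0.07,0.01,0,0,0],[0,0.2,0.07,0.01,0,0,0],[0,0.2,0.07,0.01,0,0,0]]]'
python3 -m crank '[[[0,0.15,0.06,0,0,0,0],[0,0.1,0.04,0,0,0,0]]]'
python3 -m crank '[[[0,-0.7,-0.1,0,0,0,0],[0,-2,-0.2,-0.2,0,0,0]]]'
python3 - <<'E'
from h import *
p,d=eyes.camera("top"); P=cloud("top",d)*1000
c,s,a,b=rect("top",abs(P[...,2]-55)<5,(270,185),.055); print(c,s,a,b.round(1).tolist())
E
```

```text
clock: 16.2
position: [0.5614, 0.1146, 0.036]
ee_rot: [-0.053, 0.999, -0.0, -0.006]
ft_force: [-16.4, 0.7, -7.9]
grip_width: 0.005
grasp_force: 8.0
clock: 16.45
position: [0.5639, 0.1156, 0.036]
ee_rot: [-0.053, 0.999, -0.0, -0.006]
ft_force: [-15.8, 0.9, -6.4]
grip_width: 0.002
grasp_force: 8.2
clock: 16.7
position: [0.544, 0.1127, 0.038]
ee_rot: [-0.053, 0.999, 0.0, 0.001]
ft_force: [-0.3, 0.7, -0.7]
grip_width: 0.002
grasp_force: 0.0
[634.70239258 -13.36177063] (223.43057250976562, 109.54110717773438) 2.7322483 [[574.7000122070312, 95.5999984741211], [585.2999877929688, -127.5999984741211], [694.7000122070312, -122.30000305175781], [684.0999755859375, 100.80000305175781]]
```

```bash
python3 -m crank '[[[0,0.3,-5.7,-0.2,0,0,0],[0,0.6,-5.7,-0.2,0,0,0],[0,0.7,-5.7,0,0,0,0],[0,0.7,-5.7,0,0,0,0],[0,0.4,0,0,0,0,0]]]'
python3 -m crank '[[[0,0.2,0,0.05,0,0,0],[0,0.1,0,0.05,0,0,0],[0,0.1,0,0.05,0,0,0]]]'
python3 -m crank '[[[0,0.1,0,0.07,0,0,0],[0,0.1,0,0.07,0,0,0],[0,0.1,0,0.07,0,0,0]]]'

```

```text
clock: 17.38
position: [0.5703, -0.1219, 0.0344]
ee_rot: [-0.049, 0.999, -0.002, 0.001]
ft_force: [-0.8, 0.1, 0.6]
grip_width: 0.002
grasp_force: 0.0
clock: 17.75
position: [0.5741, -0.1141, 0.035]
ee_rot: [-0.054, 0.999, 0.0, 0.0]
ft_force: [-0.3, -0.2, 0.7]
grip_width: 0.002
grasp_force: 0.0
clock: 18.12
position: [0.5747, -0.1147, 0.0357]
ee_rot: [-0.053, 0.999, 0.001, -0.002]
ft_force: [-7.0, 1.5, -5.2]
grip_width: -0.001
grasp_force: 3.6
```

```bash
python3 -m crank '[[[0,0.1,-0.01,0.06,0,0,0],[0,0.1,-0.01,0.06,0,0,0],[0,0.1,-0.02,0.05,0,0,0]]]'
python3 -m crank '[[[0,0.1,-0.02,0.04,0,0,0],[0,0.1,-0.02,0.03,0,0,0],[0,0.15,-0.03,0,0,0,0]]]'
python3 -m crank '[[[0,0.2,-0.04,0,0,0,0],[0,0.2,-0.04,0.01,0,0,0],[0,0.2,-0.04,0,0,0,0]]]'

```

```text
clock: 18.5
position: [0.5748, -0.1147, 0.0358]
ee_rot: [-0.053, 0.999, 0.001, -0.005]
ft_force: [-14.5, 3.9, -7.1]
grip_width: -0.001
grasp_force: 7.4
clock: 18.88
position: [0.5781, -0.1159, 0.0362]
ee_rot: [-0.053, 0.999, 0.001, -0.006]
ft_force: [-13.5, 2.4, -7.5]
grip_width: 0.001
grasp_force: 6.8
clock: 19.25
position: [0.5839, -0.1176, 0.0362]
ee_rot: [-0.052, 0.999, 0.001, -0.006]
ft_force: [-14.6, 1.2, -7.4]
grip_width: -0.001
grasp_force: 7.1
```

```bash
python3 -m crank '[[[0,0.15,-0.03,0,0,0,0],[0,0.15,-0.03,0.01,0,0,0],[0,0.15,-0.03,0,0,0,0]]]'
python3 -m crank '[[[0,0.1,-0.02,0,0,0,0],[0,0.1,-0.02,0,0,0,0]]]'
python3 -m crank '[[[0,-0.7,0,0,0,0,0],[0,-2.3,0,-0.2,0,0,0]]]'
python3 - <<'E'
from h import *
p,d=eyes.camera("top"); P=cloud("top",d)*1000
c,s,a,b=rect("top",abs(P[...,2]-55)<5,(235,185),.055); print(c,s,a,b.round(1).tolist())
for q in b: print(q, 100+(q-[698.5,22.8])@[.9944,.1054])
E
```

```text
clock: 19.62
position: [0.5882, -0.1187, 0.0363]
ee_rot: [-0.052, 0.999, 0.001, -0.006]
ft_force: [-14.9, 0.3, -7.5]
grip_width: -0.001
grasp_force: 7.5
clock: 19.88
position: [0.5901, -0.1192, 0.0363]
ee_rot: [-0.052, 0.999, 0.001, -0.006]
ft_force: [-14.9, 0.1, -7.0]
grip_width: 0.001
grasp_force: 7.6
clock: 20.12
position: [0.567, -0.1191, 0.0381]
ee_rot: [-0.053, 0.999, -0.0, 0.001]
ft_force: [0.9, -0.2, -0.1]
grip_width: 0.0
grasp_force: 0.0
[638.13525391   3.62756348] (257.81658935546875, 109.41751861572266) 7.9451795 [[566.0999755859375, 123.69999694824219], [601.7999877929688, -131.60000610351562], [710.0999755859375, -116.5], [674.5, 138.89999389648438]]
[566.13324 123.7363 ] -20.986820628662088
[ 601.7701  -131.60545] -12.46256668273925
[ 710.13727 -116.48117] 96.89186397827149
[674.5004  138.86058] 88.36761003234864
```

```bash
python3 -m crank '[[[0,-1.5,4,-0.2,0,0,0],[0,-0.2,5.2,-0.2,0,0,0],[0,0,5.2,0,0,0,0],[0,0,5.2,0,0,0,0],[0,0,3.5,0,0,0,0],[0,0.3,0,0,0,0,0],[0,0,0,0,0,0,0]]]'
python3 -m crank '[[[0,0.1,0.02,0.06,0,0,0],[0,0.1,0.02,0.06,0,0,0],[0,0.1,0.02,0.06,0,0,0]]]'
python3 -m crank '[[[0,0.1,0.02,0.06,0,0,0],[0,0.1,0.02,0.06,0,0,0],[0,0.1,0.02,0.06,0,0,0]]]'

```

```text
clock: 21.05
position: [0.5526, 0.1113, 0.034]
ee_rot: [-0.053, 0.999, -0.0, 0.001]
ft_force: [0.1, -0.4, 0.1]
grip_width: 0.0
grasp_force: 0.0
clock: 21.42
position: [0.555, 0.1121, 0.0354]
ee_rot: [-0.052, 0.999, 0.0, 0.0]
ft_force: [0.1, 0.5, 0.6]
grip_width: 0.002
grasp_force: 0.0
clock: 21.8
position: [0.5575, 0.1131, 0.037]
ee_rot: [-0.053, 0.999, -0.0, -0.0]
ft_force: [-2.0, 0.1, -2.4]
grip_width: -0.001
grasp_force: 1.0
```

```bash
python3 -m crank '[[[0,0.1,0.02,0.07,0,0,0],[0,0.1,0.02,0.06,0,0,0],[0,0.1,0.02,0.06,0,0,0],[0,0.1,0.02,0.05,0,0,0]]]'
python3 -m crank '[[[0,0.1,0.03,0.04,0,0,0],[0,0.1,0.03,0.03,0,0,0],[0,0.15,0.05,0.01,0,0,0]]]'
python3 -m crank '[[[0,0.15,0.05,0,0,0,0],[0,0.15,0.05,0,0,0,0],[0,0.1,0.04,0,0,0,0]]]'

```

```text
clock: 22.3
position: [0.5577, 0.1131, 0.0373]
ee_rot: [-0.053, 0.999, -0.001, -0.004]
ft_force: [-14.0, -3.4, -5.8]
grip_width: 0.003
grasp_force: 6.7
clock: 22.68
position: [0.5598, 0.1142, 0.0373]
ee_rot: [-0.053, 0.999, -0.001, -0.006]
ft_force: [-15.3, -1.5, -6.9]
grip_width: 0.0
grasp_force: 7.6
clock: 23.05
position: [0.5637, 0.1159, 0.0373]
ee_rot: [-0.053, 0.999, -0.001, -0.006]
ft_force: [-16.4, -1.6, -4.0]
grip_width: -0.004
grasp_force: 8.4
```

```bash
python3 -m crank '[[[0,0.1,0.03,0.02,0,0,0],[0,0.1,0.03,0.01,0,0,0],[0,0.1,0.03,0.01,0,0,0]]]'
python3 -m crank '[[[0,0.05,0.02,0.01,0,0,0],[0,0.05,0.02,0,0,0,0]]]'
python3 -m crank '[[[0,-0.7,-0.1,0,0,0,0],[0,-2,-0.2,-0.2,0,0,0]]]'
python3 - <<'E'
from h import *
p,d=eyes.camera("top"); P=cloud("top",d)*1000
c,s,a,b=rect("top",abs(P[...,2]-55)<5,(270,185),.055); print(c,s,a)
for q in b: print(q, 100+(q-[698.5,22.8])@[.9944,.1054])
t=np.radians(a); r=b[np.argmin(b[:,1]-b[:,0]*.3)]; q=r+260*np.array([-np.sin(t),np.cos(t)]); print("farleft",q,100+(q-[698.5,22.8])@[.9944,.1054])
E
```

```text
clock: 23.42
position: [0.5666, 0.1171, 0.0374]
ee_rot: [-0.053, 0.999, -0.001, -0.006]
ft_force: [-15.7, 0.6, -7.9]
grip_width: -0.001
grasp_force: 7.6
clock: 23.68
position: [0.5676, 0.1176, 0.0375]
ee_rot: [-0.053, 0.999, -0.001, -0.006]
ft_force: [-15.9, 0.1, -9.0]
grip_width: 0.001
grasp_force: 7.5
clock: 23.92
position: [0.5475, 0.1149, 0.0395]
ee_rot: [-0.053, 0.999, 0.0, 0.002]
ft_force: [-0.1, -1.1, 0.3]
grip_width: -0.002
grasp_force: 0.0
[642.26037598 -12.84638977] (224.44778442382812, 109.54425811767578) 4.532294
[578.7915   94.69844] -11.460032881469715
[ 596.5276  -129.04749] -17.406091557617188
[ 705.72925 -120.39122] 92.09640966003418
[687.99316  103.354706] 98.04246833618164
farleft [685.1838  138.79576] 98.98430092590333
```

```bash
python3 -m crank '[[[0,0.3,-5.3,-0.3,0,0,0],[0,0.6,-5.3,-0.2,0,0,0],[0,0.8,-5.3,0,0,0,0],[0,0.7,-5.3,0,0,0,0],[0,0.4,0,0,0,0,0],[0,0.2,0,0,0,0,0]]]'
python3 -m crank '[[[0,0.2,0,0.03,0,0,0],[0,0.1,0,0.05,0,0,0],[0,0.1,0,0.06,0,0,0]]]'
python3 -m crank '[[[0,0.1,0,0.06,0,0,0],[0,0.1,0,0.06,0,0,0],[0,0.1,0,0.06,0,0,0]]]'

```

```text
clock: 24.72
position: [0.5772, -0.0967, 0.0342]
ee_rot: [-0.053, 0.999, 0.0, 0.001]
ft_force: [-0.6, 0.6, -0.4]
grip_width: -0.005
grasp_force: 0.0
clock: 25.1
position: [0.5804, -0.0965, 0.0353]
ee_rot: [-0.053, 0.999, 0.0, 0.0]
ft_force: [-0.0, 0.1, 0.3]
grip_width: 0.0
grasp_force: 0.0
clock: 25.48
position: [0.5834, -0.0972, 0.0371]
ee_rot: [-0.053, 0.999, 0.0, 0.0]
ft_force: [-0.2, 0.6, 0.2]
grip_width: 0.0
grasp_force: 0.0
```

```bash
python3 -m crank '[[[0,0.1,0,0.04,0,0,0],[0,0.1,0,0.06,0,0,0],[0,0.1,0,0.06,0,0,0]]]'
python3 -m crank '[[[0,0.1,0,0.06,0,0,0],[0,0.1,-0.01,0.06,0,0,0],[0,0.1,-0.01,0.05,0,0,0]]]'
python3 -m crank '[[[0,0.1,-0.02,0.04,0,0,0],[0,0.1,-0.02,0.04,0,0,0]]]'

```

```text
clock: 25.85
position: [0.5842, -0.0972, 0.0375]
ee_rot: [-0.053, 0.999, 0.0, -0.002]
ft_force: [-7.5, 0.2, -2.9]
grip_width: 0.0
grasp_force: 4.0
clock: 26.22
position: [0.5843, -0.0972, 0.0376]
ee_rot: [-0.053, 0.999, 0.001, -0.005]
ft_force: [-16.7, 1.0, -5.1]
grip_width: -0.002
grasp_force: 7.9
clock: 26.48
position: [0.5851, -0.0975, 0.0378]
ee_rot: [-0.053, 0.999, 0.001, -0.007]
ft_force: [-16.0, 0.5, -8.5]
grip_width: -0.0
grasp_force: 7.7
```

```bash
python3 -m crank '[[[0,0.1,-0.02,0.01,0,0,0],[0,0.1,-0.02,0.01,0,0,0],[0,0.1,-0.02,0,0,0,0]]]'
python3 -m crank '[[[0,0.1,-0.02,0,0,0,0],[0,0.05,-0.01,0,0,0,0]]]'
python3 -m crank '[[[0,0.05,-0.01,0,0,0,0],[0,0.05,-0.01,0,0,0,0]]]'
```

```text
clock: 26.85
position: [0.5881, -0.0984, 0.0377]
ee_rot: [-0.052, 0.999, 0.001, -0.007]
ft_force: [-16.2, 0.6, -8.3]
grip_width: -0.001
grasp_force: 8.2
clock: 27.1
position: [0.5895, -0.0988, 0.0377]
ee_rot: [-0.052, 0.999, 0.001, -0.007]
ft_force: [-17.3, -0.2, -7.2]
grip_width: 0.005
grasp_force: 8.5
clock: 27.35
position: [0.5905, -0.0991, 0.0378]
ee_rot: [-0.052, 0.999, 0.001, -0.007]
ft_force: [-17.2, -1.4, -7.1]
grip_width: 0.001
grasp_force: 8.6
```

```bash
python3 -m crank '[[[0,0.05,-0.01,0,0,0,0]]]'
python3 -m crank '[[[0,-0.7,0,0,0,0,0],[0,-1.5,0,-0.2,0,0,0]]]'
cat >> h.py <<'E'
def bx(q): return 100+(np.asarray(q)-[698.5,22.8])@[.9944,.1054]
E
python3 - <<'E'
from h import *
p,d=eyes.camera("top"); P=cloud("top",d)*1000
c,s,a,b=rect("top",abs(P[...,2]-55)<5,(235,185),.055); print(c,s,a)
for q in b: print(q, bx(q))
E
```

```text
clock: 27.48
position: [0.5909, -0.0992, 0.0377]
ee_rot: [-0.052, 0.999, 0.001, -0.007]
ft_force: [-17.6, 0.2, -7.2]
grip_width: -0.0
grasp_force: 8.7
clock: 27.72
position: [0.5762, -0.099, 0.0399]
ee_rot: [-0.053, 0.999, -0.0, 0.001]
ft_force: [0.0, 0.1, -1.3]
grip_width: 0.001
grasp_force: 0.0
[641.86785889  17.31249237] (230.86582946777344, 109.29019927978516) 6.840066
[573.86383 125.41565] -13.122517436523438
[ 601.35956 -103.80696] -9.940829115600579
[709.8719   -90.790665] 99.33574858215331
[682.37616 138.43195] 96.15406026123047
```

```bash
python3 -m crank '[[[0,-1.4,4,-0.3,0,0,0],[0,-0.2,5.2,-0.2,0,0,0],[0,0,5.2,0,0,0,0],[0,0,5,0,0,0,0],[0,0.2,0,0,0,0,0],[0,0.2,0,0,0,0,0],[0,0.1,0,0,0,0,0]]]'
python3 -m crank '[[[0,0.1,0.02,0.06,0,0,0],[0,0.1,0.02,0.06,0,0,0],[0,0.1,0.02,0.06,0,0,0]]]'
python3 -m crank '[[[0,0.1,0.01,0.06,0,0,0],[0,0.1,0.01,0.06,0,0,0]]]'

```

```text
clock: 28.65
position: [0.5649, 0.0934, 0.0346]
ee_rot: [-0.052, 0.999, -0.0, 0.0]
ft_force: [-0.2, 0.7, 0.7]
grip_width: -0.001
grasp_force: 0.0
clock: 29.02
position: [0.5674, 0.0954, 0.0362]
ee_rot: [-0.053, 0.999, 0.0, 0.0]
ft_force: [-1.1, 1.0, -0.2]
grip_width: 0.001
grasp_force: 0.5
clock: 29.28
position: [0.5675, 0.0954, 0.0363]
ee_rot: [-0.053, 0.999, -0.0, -0.002]
ft_force: [-6.1, -0.6, -3.5]
grip_width: 0.003
grasp_force: 3.7
```

```bash
python3 -m crank '[[[0,0.1,0.01,0.06,0,0,0],[0,0.1,0.01,0.06,0,0,0],[0,0.1,0.01,0.05,0,0,0]]]'
python3 -m crank '[[[0,0.05,0.01,0.03,0,0,0],[0,0.05,0.01,0.03,0,0,0]]]'
python3 -m crank '[[[0,0.05,0.01,0.02,0,0,0],[0,0.05,0.01,0.02,0,0,0]]]'
python3 -m crank '[[[0,0.05,0.01,0.01,0,0,0],[0,0.05,0.01,0.01,0,0,0]]]'

```

```text
clock: 29.65
position: [0.5675, 0.0954, 0.0365]
ee_rot: [-0.053, 0.999, -0.001, -0.005]
ft_force: [-15.4, -2.3, -4.9]
grip_width: -0.002
grasp_force: 7.7
clock: 29.9
position: [0.5675, 0.0954, 0.0365]
ee_rot: [-0.053, 0.999, -0.001, -0.006]
ft_force: [-17.8, -2.6, -5.5]
grip_width: 0.002
grasp_force: 8.6
clock: 30.15
position: [0.5676, 0.0954, 0.0365]
ee_rot: [-0.053, 0.999, -0.001, -0.007]
ft_force: [-18.9, -2.8, -5.5]
grip_width: -0.001
grasp_force: 9.4
clock: 30.4
position: [0.5689, 0.0961, 0.0365]
ee_rot: [-0.053, 0.999, -0.001, -0.007]
ft_force: [-16.8, -1.2, -9.4]
grip_width: -0.001
grasp_force: 8.2
```

```bash
python3 -m crank '[[[0,0.05,0.02,0,0,0,0],[0,0.05,0.02,0,0,0,0]]]'
python3 -m crank '[[[0,0.05,0.02,0,0,0,0],[0,0.05,0.01,0,0,0,0]]]'
python3 -m crank '[[[0,0.05,0.01,0,0,0,0]]]'
```

```text
clock: 30.65
position: [0.5698, 0.0965, 0.0365]
ee_rot: [-0.053, 0.999, -0.001, -0.007]
ft_force: [-17.3, -1.3, -8.9]
grip_width: -0.0
grasp_force: 8.6
clock: 30.9
position: [0.5707, 0.0969, 0.0365]
ee_rot: [-0.053, 0.999, -0.001, -0.007]
ft_force: [-19.8, -2.6, -6.2]
grip_width: -0.003
grasp_force: 9.9
clock: 31.02
position: [0.5707, 0.0969, 0.0365]
ee_rot: [-0.053, 0.999, -0.001, -0.008]
ft_force: [-22.1, -0.9, -4.5]
grip_width: 0.002
grasp_force: 11.0
```

```bash
python3 -m crank '[[[0,-0.8,0,0,0,0,0],[0,-1,-0.1,-0.2,0,0,0]]]'
python3 - <<'E'
from h import *
p,d=eyes.camera("top"); P=cloud("top",d)*1000
c,s,a,b=rect("top",abs(P[...,2]-55)<5,(270,185),.055); print(c,s,a)
for q in b: print(q, bx(q))
E
```

```text
clock: 31.28
position: [0.5603, 0.0967, 0.0387]
ee_rot: [-0.053, 0.999, 0.0, 0.001]
ft_force: [0.9, -1.2, 0.2]
grip_width: 0.001
grasp_force: 0.0
[647.83557129 -30.04960632] (189.78338623046875, 109.85002136230469) 5.718409
[583.72894   58.897156] -10.323698991699217
[ 602.63885 -129.94179] -11.423307033081059
[ 711.9422  -118.99637] 98.42158615844727
[693.0323    69.842575] 99.5211941998291
```

The left end has met the stop, and the right end is about 1.5 mm short. One short, gentle push on the right.

```bash
python3 -m crank '[[[0,0.3,-5,-0.3,0,0,0],[0,0.6,-5,-0.2,0,0,0],[0,0.7,-5,0,0,0,0],[0,0.6,-4.4,0,0,0,0],[0,0.2,0,0,0,0,0],[0,0.2,0,0,0,0,0]]]'
python3 -m crank '[[[0,0.1,0,0.05,0,0,0],[0,0.1,0,0.06,0,0,0],[0,0.1,0,0.06,0,0,0],[0,0.1,0,0.06,0,0,0]]]'
python3 -m crank '[[[0,0.1,0,0.06,0,0,0],[0,0.1,0,0.06,0,0,0]]]'
python3 -m crank '[[[0,0.1,0,0.06,0,0,0],[0,0.1,0,0.05,0,0,0]]]'

```

```text
clock: 32.08
position: [0.5862, -0.0967, 0.0335]
ee_rot: [-0.053, 0.999, 0.0, 0.0]
ft_force: [-0.0, 1.0, 0.1]
grip_width: -0.003
grasp_force: 0.0
clock: 32.58
position: [0.5899, -0.0972, 0.0356]
ee_rot: [-0.053, 0.999, 0.0, 0.0]
ft_force: [-1.3, 0.3, -0.5]
grip_width: -0.001
grasp_force: 1.1
clock: 32.83
position: [0.5899, -0.0972, 0.0357]
ee_rot: [-0.053, 0.999, 0.0, -0.002]
ft_force: [-8.5, 1.1, -2.9]
grip_width: -0.002
grasp_force: 3.8
clock: 33.08
position: [0.5899, -0.0972, 0.0358]
ee_rot: [-0.053, 0.999, 0.001, -0.004]
ft_force: [-13.6, 1.5, -3.0]
grip_width: 0.003
grasp_force: 6.6
```

```bash
python3 -m crank '[[[0,0.1,-0.01,0.06,0,0,0]]]'
python3 -m crank '[[[0,0.05,-0.01,0.04,0,0,0]]]'
python3 -m crank '[[[0,0.05,-0.01,0.03,0,0,0]]]'
python3 -m crank '[[[0,0.05,-0.01,0.02,0,0,0]]]'
python3 -m crank '[[[0,0.05,-0.01,0.02,0,0,0]]]'
```

```text
clock: 33.2
position: [0.5899, -0.0973, 0.0358]
ee_rot: [-0.053, 0.999, 0.001, -0.005]
ft_force: [-15.3, 2.8, -4.4]
grip_width: 0.001
grasp_force: 7.7
clock: 33.33
position: [0.5899, -0.0973, 0.0359]
ee_rot: [-0.053, 0.999, 0.001, -0.006]
ft_force: [-16.0, 2.3, -6.1]
grip_width: -0.001
grasp_force: 7.7
clock: 33.45
position: [0.5899, -0.0973, 0.0359]
ee_rot: [-0.053, 0.999, 0.001, -0.006]
ft_force: [-17.7, 2.5, -6.5]
grip_width: 0.001
grasp_force: 8.5
clock: 33.58
position: [0.59, -0.0973, 0.0359]
ee_rot: [-0.053, 0.999, 0.001, -0.007]
ft_force: [-18.7, 3.0, -5.8]
grip_width: -0.002
grasp_force: 9.5
clock: 33.7
position: [0.5907, -0.0975, 0.036]
ee_rot: [-0.053, 0.999, 0.001, -0.007]
ft_force: [-14.4, 1.9, -10.8]
grip_width: 0.003
grasp_force: 7.1
```

The plate moved 0.8 mm at the finger. I'll back off and look, and work out the keeper path.

```bash
python3 -m crank '[[[0,0.05,-0.01,0,0,0,0]]]'
python3 -m crank '[[[0,-0.8,0,0,0,0,0],[0,-2,0,1,0,0,0],[0,-4,0,5,0,0,0]]]'
python3 - <<'E'
from h import *
p,d=eyes.camera("top"); P=cloud("top",d)*1000; cv2.imwrite("pics/top3.png",cv2.resize(p[130:290,90:340,::-1],None,fx=3,fy=3))
c,s,a,b=rect("top",abs(P[...,2]-55)<5,(235,185),.055); print(c,s,a)
for q in b: print(q, bx(q))
hsv=cv2.cvtColor(p,cv2.COLOR_RGB2HSV)
c,s,a,b=rect("top",(hsv[...,2]<95)&(hsv[...,0]<20),(176,240),.039); print("keeper",c,s,a)
ps,ds=eyes.camera("side"); cv2.imwrite("pics/side3.png",ps[:,:,::-1])
Y=np.radians(6.05); R=np.array([[np.cos(Y),-np.sin(Y)],[np.sin(Y),np.cos(Y)]]); piv=np.array([555.9,186.7])
for t,ex in [(-.23,18),(-.23,3)]+[(x,0) for x in (-.1,.1,.3,.5,.7,.9,1.1,1.3,1.4,1.5,1.55,1.58)]:
    u=np.array([-np.cos(t),-np.sin(t)]); n=np.array([np.sin(t),-np.cos(t)])
    print(t,(piv+R@(78*u-(13+ex+abs(n[0])*10.3+abs(n[1])*14.5)*n)).round(1))
E
```

```text
clock: 33.83
position: [0.5912, -0.0977, 0.0359]
ee_rot: [-0.053, 0.999, 0.001, -0.007]
ft_force: [-16.7, 2.2, -8.6]
grip_width: 0.003
grasp_force: 8.6
clock: 34.2
position: [0.5293, -0.0978, 0.0973]
ee_rot: [-0.053, 0.999, -0.0, -0.001]
ft_force: [0.6, -0.3, 2.4]
grip_width: 0.002
grasp_force: 0.0
[644.85327148   6.74299622] (252.3817901611328, 109.42755889892578) 6.198552
[576.834   126.28847] -10.077001472778306
[ 604.0847  -124.61781] -9.424395119018541
[ 712.87256  -112.802475] 99.99957140319825
[685.6218 138.1038] 99.34696504943848
keeper [514.25939941 190.0112915 ] (107.06331634521484, 31.071666717529297) 82.66087
-0.23 [484.4 243.5]
-0.23 [482.5 228.6]
-0.1 [477.7 214.7]
0.1 [473.7 198.6]
0.3 [472.4 183.4]
0.5 [474.3 167.5]
0.7 [479.7 151.7]
0.9 [488.7 136.9]
1.1 [501.2 124.1]
1.3 [516.6 114.2]
1.4 [525.3 110.5]
1.5 [534.3 107.9]
1.55 [539. 107.]
1.58 [541.6 106.5]
```

View pics/top3.png

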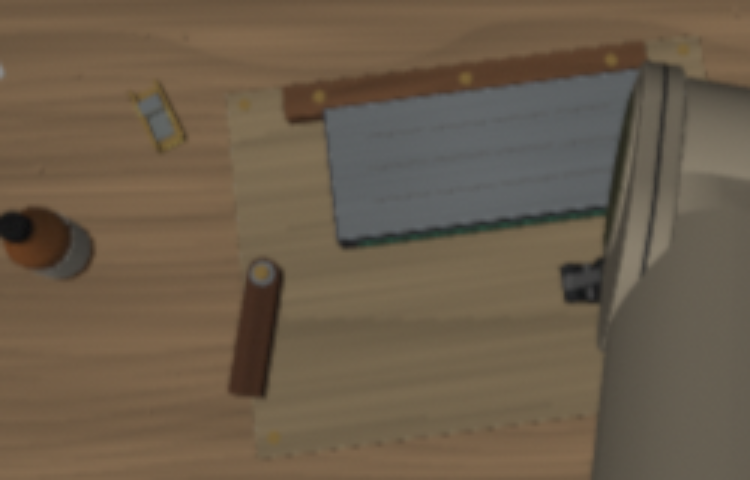

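View pics/side3.png

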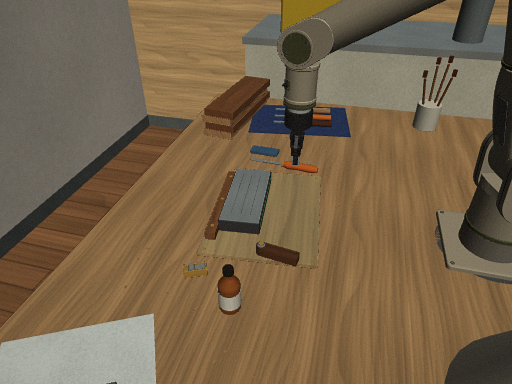

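The pictures show the plate's far edge against the batten along its whole length. Its left far corner is at crop (325,110), and the keeper, still swung out, runs from (262,270) to (247,393). The estimates are 99.4 mm at the left and 100.3 mm at the right. On to the keeper.

```bash
python3 -m crank '[[[0,-0.75,5.7,0,0,0,0],[0,-0.75,5.7,0,0,0,0],[0,-0.75,5.7,0,0,0,0],[0,-0.75,5.7,0,0,0,0],[0,-0.75,5.7,0,0,0,0],[0,-0.75,5.7,0,0,0,0],[0,0,0,0,0,0,0],[0,0,0,-3,0,0,0],[0,0,0,-3,0,0,0],[0,0,0,-0.9,0,0,0],[0,0,0,0,0,0,0]]]'
python3 -m crank '[[[0,-0.1,-0.5,0,0,0,0],[0,-0.1,-0.5,0,0,0,0],[0,-0.1,-0.5,0,0,0,0],[0,-0.1,-0.3,0,0,0,0],[0,-0.1,-0.3,0,0,0,0]]]'
python3 -m crank '[[[0,-0.1,-0.4,0,0,0,0],[0,-0.1,-0.4,0,0,0,0]]]'
```

```text
clock: 35.67
position: [0.4856, 0.2436, 0.0296]
ee_rot: [-0.053, 0.999, -0.0, 0.0]
ft_force: [0.2, 1.4, 0.2]
grip_width: 0.002
grasp_force: 0.0
clock: 36.3
position: [0.4805, 0.2232, 0.0296]
ee_rot: [-0.053, 0.999, 0.0, 0.0]
ft_force: [0.4, 2.9, -0.8]
grip_width: 0.002
grasp_force: 0.8
clock: 36.55
position: [0.4784, 0.2149, 0.0295]
ee_rot: [-0.053, 0.999, 0.0, 0.0]
ft_force: [1.9, 0.7, -0.2]
grip_width: -0.003
grasp_force: 1.0
```

```bash
python3 -m crank '[[[0,-0.2,-0.5,0,0,0,0],[0,-0.2,-0.6,0,0,0,0],[0,-0.1,-0.5,0,0,0,0],[0,0,-0.5,0,0,0,0],[0,-0.1,-0.5,0,0,0,0],[0,0,-0.5,0,0,0,0]]]'
python3 -m crank '[[[0,0,-0.5,0,0,0,0],[0,0.1,-0.5,0,0,0,0],[0,0.1,-0.6,0,0,0,0],[0,0.1,-0.5,0,0,0,0],[0,0.2,-0.5,0,0,0,0],[0,0.2,-0.6,0,0,0,0]]]'
python3 -m crank '[[[0,0.3,-0.5,0,0,0,0],[0,0.3,-0.5,0,0,0,0],[0,0.3,-0.5,0,0,0,0],[0,0.4,-0.5,0,0,0,0],[0,0.4,-0.4,0,0,0,0],[0,0.4,-0.4,0,0,0,0]]]'
```

```text
clock: 37.3
position: [0.4721, 0.1836, 0.0293]
ee_rot: [-0.053, 0.999, 0.0, -0.0]
ft_force: [0.1, 2.0, -0.3]
grip_width: 0.0
grasp_force: 1.0
clock: 38.05
position: [0.4793, 0.1516, 0.0293]
ee_rot: [-0.053, 0.999, 0.0, -0.0]
ft_force: [-0.6, 2.7, 2.0]
grip_width: -0.002
grasp_force: 1.0
clock: 38.8
position: [0.5004, 0.1237, 0.0292]
ee_rot: [-0.053, 0.999, 0.0, -0.0]
ft_force: [-0.9, 3.0, -0.4]
grip_width: 0.007
grasp_force: 0.9
```

```bash
python3 -m crank '[[[0,0.5,-0.4,0,0,0,0],[0,0.5,-0.3,0,0,0,0],[0,0.6,-0.3,0,0,0,0],[0,0.5,-0.2,0,0,0,0],[0,0.4,-0.2,0,0,0,0],[0,0.3,-0.1,0,0,0,0],[0,0.3,-0.1,0,0,0,0]]]'
python3 -m crank '[[[0,0.2,-0.1,0,0,0,0],[0,0.2,0,0,0,0,0]]]'
python3 -m crank '[[[0,0.1,0,0,0,0,0],[0,0.1,0,0,0,0,0]]]'
```

```text
clock: 39.67
position: [0.5313, 0.1079, 0.0293]
ee_rot: [-0.053, 0.999, 0.0, -0.0]
ft_force: [-0.7, 0.5, -0.3]
grip_width: -0.0
grasp_force: 0.9
clock: 39.92
position: [0.5353, 0.1067, 0.0293]
ee_rot: [-0.053, 0.999, -0.0, -0.0]
ft_force: [-2.2, -0.7, 0.2]
grip_width: 0.002
grasp_force: 0.9
clock: 40.17
position: [0.5373, 0.1065, 0.0293]
ee_rot: [-0.053, 0.999, -0.0, -0.0]
ft_force: [-2.6, -1.1, 0.8]
grip_width: -0.0
grasp_force: 1.0
```

Now the last few millimetres, until the force shows the keeper resting against the plate or its stop.

```bash
python3 -m crank '[[[0,0.1,0,0,0,0,0],[0,0.1,0,0,0,0,0]]]'
python3 -m crank '[[[0,0.05,0,0,0,0,0],[0,0.05,0,0,0,0,0]]]'
python3 -m crank '[[[0,0.05,0,0,0,0,0]]]'
python3 -m crank '[[[0,0.05,0,0,0,0,0]]]'
```

```text
clock: 40.42
position: [0.5393, 0.1066, 0.0293]
ee_rot: [-0.053, 0.999, -0.0, -0.0]
ft_force: [-1.6, -3.0, -0.8]
grip_width: 0.002
grasp_force: 1.0
clock: 40.67
position: [0.5403, 0.1068, 0.0293]
ee_rot: [-0.053, 0.999, 0.0, -0.0]
ft_force: [-2.6, -1.2, 0.2]
grip_width: -0.002
grasp_force: 1.0
clock: 40.8
position: [0.5408, 0.1069, 0.0293]
ee_rot: [-0.053, 0.999, 0.0, -0.0]
ft_force: [-2.1, -2.5, 0.8]
grip_width: -0.005
grasp_force: 1.0
clock: 40.92
position: [0.5413, 0.1069, 0.0293]
ee_rot: [-0.053, 0.999, 0.0, -0.0]
ft_force: [-2.3, -1.0, 0.1]
grip_width: -0.003
grasp_force: 1.0
```

```bash
python3 -m crank '[[[0,0.05,0,0,0,0,0]]]'
python3 -m crank '[[[0,0.05,0,0,0,0,0]]]'
python3 -m crank '[[[0,0.05,0,0,0,0,0]]]'
python3 -m crank '[[[0,0.05,0,0,0,0,0]]]'
```

```text
clock: 41.05
position: [0.5418, 0.1069, 0.0293]
ee_rot: [-0.053, 0.999, 0.0, -0.0]
ft_force: [-1.3, -1.0, 0.9]
grip_width: -0.006
grasp_force: 1.1
clock: 41.18
position: [0.5423, 0.1069, 0.0294]
ee_rot: [-0.053, 0.999, 0.0, -0.0]
ft_force: [-2.1, -2.0, -0.2]
grip_width: -0.001
grasp_force: 1.1
clock: 41.3
position: [0.5427, 0.1069, 0.0293]
ee_rot: [-0.053, 0.999, 0.0, -0.0]
ft_force: [-2.5, -1.5, 0.3]
grip_width: 0.002
grasp_force: 1.1
clock: 41.42
position: [0.543, 0.1069, 0.0293]
ee_rot: [-0.053, 0.999, 0.0, -0.0]
ft_force: [-4.7, -1.7, 3.1]
grip_width: -0.002
grasp_force: 2.4
```

Force is rising, so the keeper has met the plate. I'll retreat and check.

```bash
python3 -m crank '[[[0,-0.6,0,0,0,0,0],[0,-2,-0.3,0,0,0,0],[0,-3,-1,4,0,0,0],[0,-2,-4,4,0,0,0],[0,-2,-5,4,0,0,0],[0,-2,-5,2,0,0,0],[0,-2,-5,0,0,0,0],[0,0,-5,0,0,0,0],[0,0,0,0,0,0,0]]]'
python3 - <<'E'
from h import *
p,d=eyes.camera("top"); P=cloud("top",d)*1000; cv2.imwrite("pics/top4.png",cv2.resize(p[130:290,90:340,::-1],None,fx=3,fy=3))
c,s,a,b=rect("top",abs(P[...,2]-55)<5,(245,185),.055); print(c,s,a)
for q in b: print(q, bx(q))
hsv=cv2.cvtColor(p,cv2.COLOR_RGB2HSV)
c,s,a,b=rect("top",(abs(P[...,2]-38)<6)&(hsv[...,0]<20)&(hsv[...,1]>100),(195,219),.039); print("keeper",c,s,a)
print(manip.get_obs()["position"])
E
```

```text
clock: 42.55
position: [0.4084, -0.1457, 0.1672]
ee_rot: [-0.05, 0.999, -0.0, 0.001]
ft_force: [-0.2, 0.2, 0.7]
grip_width: 0.0
grasp_force: 0.0
[645.08496094   3.97821045] (258.2664489746094, 109.5236587524414) 6.223692
[576.6465 126.4136] -10.25026280242919
[ 604.64526 -130.3307 ] -9.46912597839355
[ 713.52344 -118.45718] 100.05079987762451
[685.52466 138.28712] 99.26966305358887
keeper [561.52209473 138.04173279] (91.43632507324219, 24.717233657836914) 6.2452803
[ 0.40869505 -0.14358533  0.16693169]
```

View pics/top4.png

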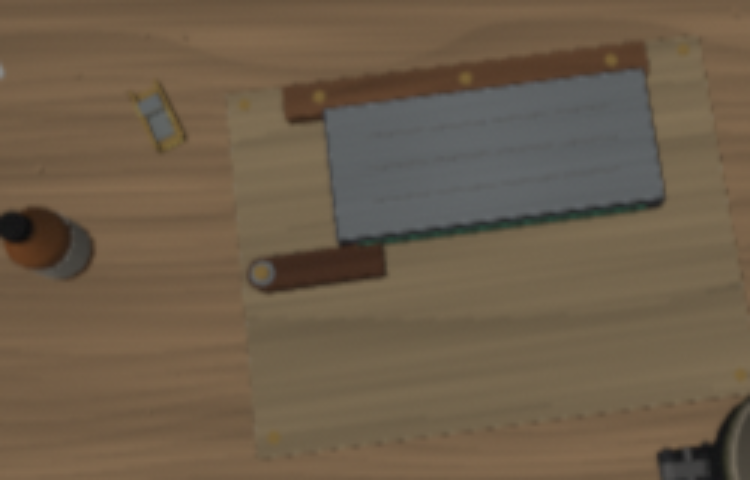

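The picture shows the plate along the stop, its far corners at crop (325,110) and (645,68). The keeper lies across behind it from (262,273) to (385,262), and the bystanders are where they were. The keeper is at about 1.567 rad, the plate ends are at 99.3 and 100.1 mm, and the plate is 13 mm right of centre.

```bash
python3 -c "
from workcell import job
print(job.hand_in())"
```

```text
the job is handed in; nothing more can be done
None
```

The job is handed in, verdict not shown: by camera the plate is flush (99.3 and 100.1 mm, stop at 100), 13 mm right of centre, and the keeper is across at about 1.57 rad, but my first push reached about 34 N forward plus 29 N bearing down (about 44 N combined), which may have broken the 35 N limit.

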